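Start a blue wing nut on its thread and run it home on the sample stand

TASK

The blue wing nut is only resting on top of the thread of its sample stand. Without lifting it off, turn it backward (anticlockwise from above) until it drops into the start of the thread, then turn it forward (clockwise) to run it on, about a quarter turn, until it sits fully down over the gold-chip plate. Let go of it, and leave the other stand with the grey nut alone.

Things in the scene. Friction and masses are not known exactly. Their poses are not given: they have to be found in the camera images.
- nut: Upright nut, 120 g: round skirt 54 mm across, 33 high, with a grip bar (wings) on top, centred, 56 long, 16 thick, 34 high. Origin: centre of underside; z up, x along the bar to its white-dot end. Bar spans 33 to 67 mm above the origin; grip across y, fingertips 4 mm or more above its foot. 1.5 to 2.5 mm side play. Starts 42 mm above the stand's origin, x 40 to 66 deg clockwise of the stand's x
- stand: Fixed stand with the blue nut: white base 140 x 140 x 20 mm, on it a dark round plate 116 mm across (top at 26 mm) with gold chips; in the middle a steel post, 26 mm thick, top at 53 mm, with a coarse two-start thread, hidden in the nut. Origin: centre of the base's underside, on the post's axis; z up. White lines on the plate with red ticks on the base lie along +x and -x: the thread starts there
- nut_dot (a point): White dot on the bar's top, 21 mm from the nut's axis along its x, 67 mm above its origin. Thread: with nut x along stand x (within 15 deg) the nut is free to drop 11 mm, to 31 mm; it falls by its weight, or is lowered if held. Clockwise from there it sinks 4 mm more over the first 55 deg, to 27 mm, then stays level to a hard stop at 86 deg; 70 is a good place to stop. It turns easily
- other_stand: A second fixed stand of the same make, with a grey wing nut of the same size already run home (top of its bar 94 mm above the bench). Not to be touched. Origin: centre of the base's underside
There are look-alikes about, which are no part of the job. Leave any purple look-alike of the stand alone. Of the things that look like the nut, the larger one is meant.

How it is judged:
By the outcome, as a careful person would: the job done as asked, in the order asked, and still so for the second after the job is handed in, with the robot touching nothing.
It also fails if it takes over 35 s, if anything falls off the work surface, if the arm or the gripper's body presses on something with over 40 N, if the wrist force passes 120 N, or if a joint passes its speed limit or range.

ROBOT

A 7-joint arm with a two-finger parallel gripper is mounted at the origin on the work surface. World frame = base frame: x ahead of the robot, y to its left, z up, the work surface at z = 0. Lengths are in m, angles in rad, forces in N, time in s.
With the tool pointing down it reaches from about 0.375 to 0.925 m from the base axis. Payload 3.1 kg.
Tool frame: the origin (TCP) lies midway between the tips of the shut fingers; the grasp point (between the pads) lies 19 mm behind it (robot.pinch_z is the distance from the TCP to the grasp point, in m); z points along the fingers, y is the direction in which the jaws open and shut (so a half turn about z gives the same grasp; the last joint's range is limited). The gripper opens to 85 mm and grips with 20 to 120 N. Pads are 22 mm wide; open, the fingers measure 114 mm over their backs; the gripper's body (76 mm by 85 mm) begins 54 mm behind the grasp point. The pads swing forward as they close: fully open they stand 13 mm farther back than shut.
Start: joints at [-1.264, 0.383, 0.044, 1.598, -0.018, 1.161, -0.05], TCP at [0.256, 0.597, 0.231] pointing down, gripper open.
Joint ranges: [-2.61, 2.61], [-0.41, 2.15], [-1.48, 1.57], [0, 2.5], [-1.57, 4.71], [0.05, 1.97], [-2.85, 2.85]. Speed limits (rad/s): [2.79, 2.79, 3.14, 3.14, 3.14, 3.14, 3.14].

INTERFACE

Orientations are given as a rotation vector (axis times angle).
In Python, from plant import robot gives the robot as it stands.
- The arm moves only by the tool arm_command, never from a script. Its argument "series" is a list of rows, each an object with "travel": the shift along the tool's x, y, z in m, a list of three; "rot": the turn, a rotation vector about the tool's x, y, z in degrees, a list of three; "grip": the opening, from 0 (shut) to 1 (fully open). A call has 1 to 10 rows; each row shifts and turns the commanded pose from where the row before left it, along the tool's axes as they then stand; what a row does not reach is not made up. A row lasts 1/12 s, in which the tool goes at most 41.7 mm and 7.16 degrees, less where a joint would pass 70% of its speed; a pose out of reach is approached as far as the arm can. A call with a gripper value outside its range is refused whole. The fingers move at their own pace and stop on an object; "force" is the grip in N (left out, the last holds). Time passes only in rows, so rows that do not move let the fingers close. It gives the time, the measured TCP pose, the force and the opening at its end, in the units of the state.
- robot.read_state(): the state, without advancing time (a new reading comes with each control period).
- robot.snapshot(name): name is "side" or "top"; returns (picture, depth): 420x560x3 uint8, blue, green, red; 420x560 float32, m along the optical axis (not along the pixel's ray), 0 where there is no reading.
- robot.camera_info(name): a dict with "fx", "fy", "cx", "cy" (pixels), "cam_to_world" (4x4, takes a point from camera to world coordinates). Camera axes: x right, y down, z forward; pixel columns grow to the right and rows downward; lengths in m; the calibration is good to about 2 mm. A picture is of the moment at which its call begins. camera_info takes no time and is no camera call.
- robot.close_job(): hands the job in, once; it reports no verdict.
Trained networks look in the newest picture that a camera, given by its name, has taken for a name from the list of things; names that differ only in an ending like _2 or _b are one class to them, and where a whole thing is asked for, a point or a joint stands for the part that bears it (a point fixed in the world has none). Each returns a list of dicts, best first, with "score" (0 to 1); they miss things now and then, are a little off and sometimes report something else, mostly with a low value. They report only what shows in the picture. A call takes as long as a camera call. They do not tell look-alikes from the thing itself.
- robot.silhouettes(camera, name): "mask" (420x560 bool, what is visible of it) and "box" ([left, top, width, height] in pixels, round what is visible of it).
The state is a dict: "time": time; "joint_positions": joint angles; "qd": joint speeds; "joint_efforts": joint torques, N m; "tool_pos": TCP position; "ee_rot": TCP orientation; "contact_force": force on the tool from outside, world axes, zero at the start; "moment": the same for the moment, N m; "gripper_width": finger opening in m.
Only numpy, scipy, OpenCV 4.12 (cv2) and the standard library are available. Lean on these libraries where they do the work, as an engineer would, in place of code of your own. Each camera call takes 0.05 s, during which the arm holds its last target.

## Working session

There is one attempt and no reset: what is moved stays moved. The work goes in short steps, Python scripts to look and compute and a tool call to move; the robot and the scene stay as the last step left them, time stands still between calls to the robot, and variables do not carry over. Pictures are saved under pics/ and viewed, and the job is handed in when it is done.

Besides the shell and the picture viewer there is one more tool, called after "Call:" as a command line: name --argument value ..., lists and objects as JSON in quotes. arm_command: Moves the arm, as the interface text tells. Its arguments: {"type":"object","properties":{"series":{"type":"array","items":{"type":"object","properties":{"travel":{"type":"array","items":{"type":"number"}},"rot":{"type":"array","items":{"type":"number"}},"grip":{"type":"number"}}}},"force":{"type":"number"}},"required":["series"]}

```bash
ls; mkdir -p pics; python3 - <<'E'
from plant import robot
import cv2,numpy as np,pickle
s=robot.read_state();print(s)
for n in ("side","top"):
    p,d=robot.snapshot(n);cv2.imwrite(f"pics/{n}0.png",p);np.save(f"{n}0.npy",d)
    print(n,robot.camera_info(n))
    for t in ("nut","stand","nut_dot"):
        for r in robot.silhouettes(n,t): print(n,t,round(r["score"],2),r["box"])
print(robot.read_state()["time"])
E
```

```text
pics
{'time': 0.0, 'joint_positions': array([-1.26374015,  0.38385723,  0.04386773,  1.59954399, -0.01794164,
        1.16117531, -0.04987097]), 'qd': array([ 0.00104561, -0.00073863, -0.00097133,  0.00134865,  0.00145457,
        0.00039128, -0.00084561]), 'joint_efforts': array([-1.62636302e-04, -4.33435965e+01,  1.02468520e+00, -2.49515480e+01,
        1.06827146e-02,  1.12439677e-02,  1.05002631e-06]), 'tool_pos': array([0.25567619, 0.59660283, 0.2298872 ]), 'ee_rot': array([-0.63143534, -3.07706242,  0.00401831]), 'contact_force': array([ 0.50799073,  0.10874964, -0.12559843]), 'moment': array([ 0.00061076, -0.00648407,  0.02712846]), 'gripper_width': 0.08557593924629592}
side {'fx': 513.4994521856544, 'fy': 513.4994521856544, 'cx': 275.88645308277654, 'cy': 208.75068876976226, 'cam_to_world': array([[ 0.98593841, -0.11639406,  0.11990781,  0.32705878],
       [-0.16587993, -0.59479946,  0.78657324, -0.75075887],
       [-0.02023135, -0.79540306, -0.60574307,  0.72652166],
       [ 0.        ,  0.        ,  0.        ,  1.        ]])}
side nut 0.51 [336.0, 172.0, 10.7, 21.4]
side stand 0.93 [254.5, 173.7, 64.3, 37.1]
side stand 0.91 [157.6, 164.7, 65.9, 35.0]
side stand 0.48 [274.1, 150.0, 24.4, 40.2]
side nut_dot 0.8 [330.6, 169.5, 23.9, 25.0]
side nut_dot 0.79 [275.0, 152.1, 27.1, 39.7]
top {'fx': 483.454846490524, 'fy': 483.454846490524, 'cx': 279.81638093150855, 'cy': 213.15179541004662, 'cam_to_world': array([[-0.02451562, -0.99577511,  0.08849241,  0.36451636],
       [-0.99966035,  0.02520126,  0.00663884,  0.02316574],
       [-0.00884092, -0.0882996 , -0.99605473,  1.06526904],
       [ 0.        ,  0.        ,  0.        ,  1.        ]])}
top nut 0.91 [164.5, 178.1, 33.0, 27.4]
top nut 0.83 [173.2, 124.7, 18.7, 17.2]
top stand 0.62 [102.6, 260.2, 76.2, 76.2]
top stand 0.56 [149.0, 157.6, 74.3, 72.7]
top nut_dot 0.63 [166.0, 178.3, 29.0, 28.1]
top nut_dot 0.54 [171.0, 125.6, 21.6, 13.6]
0.4
```

View pics/side0.png

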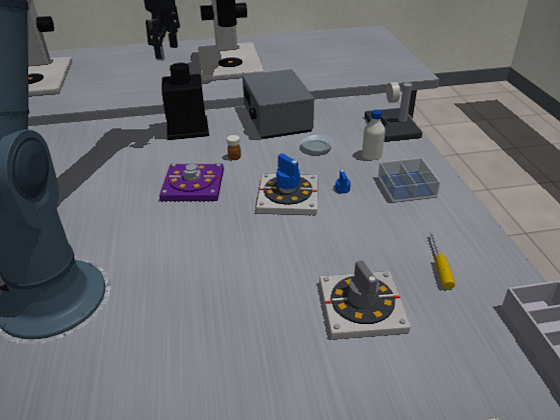

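View pics/top0.png

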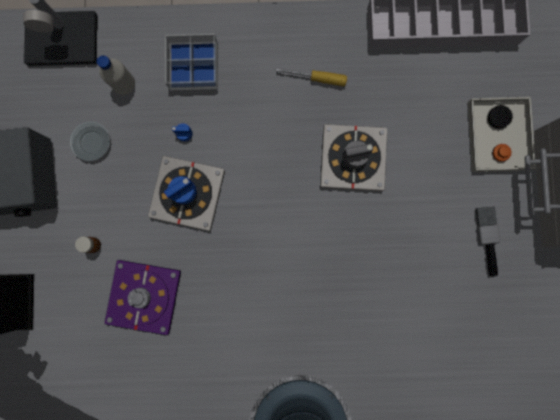

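```bash
python3 - <<'E'
import cv2
a=cv2.imread("pics/side0.png")[130:230,140:370];cv2.imwrite("pics/side0c.png",cv2.resize(a,None,fx=3.4,fy=3.4,interpolation=cv2.INTER_CUBIC))
a=cv2.imread("pics/top0.png")[110:240,120:260];cv2.imwrite("pics/top0c.png",cv2.resize(a,None,fx=4.5,fy=4.5,interpolation=cv2.INTER_CUBIC))
E
```

```text
(no output)
```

View pics/side0c.png

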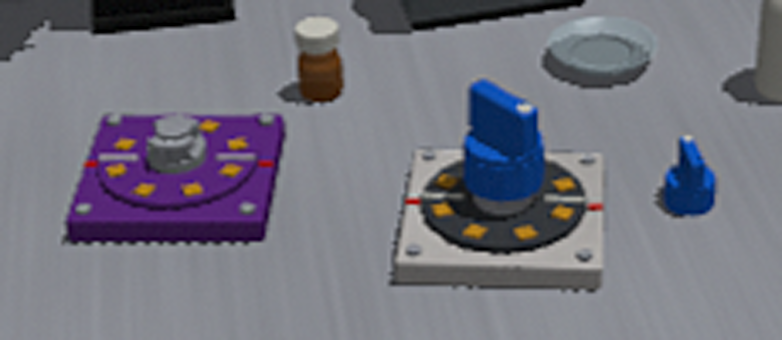

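View pics/top0c.png

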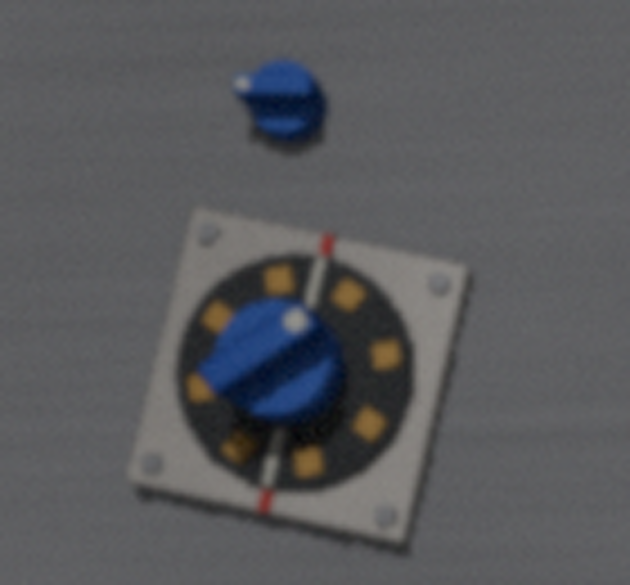

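Both views agree. In the top view the large blue nut is at (181,190) on the white stand, with its dot at about (185,181) and red ticks at about (193,164) and (179,221). The small blue look-alike is at (183,132), the grey nut stand at (355,157) and the purple stand at (142,297). Next I'll measure.

```bash
cat > h.py <<'E'
import numpy as np,cv2
from plant import robot
def cloud(n,d):
    c=robot.camera_info(n);v,u=np.mgrid[:420,:560]
    P=np.stack([(u-c["cx"])/c["fx"]*d,(v-c["cy"])/c["fy"]*d,d],-1)
    T=c["cam_to_world"];return P@T[:3,:3].T+T[:3,3]
def masks(p):
    h=cv2.cvtColor(p,cv2.COLOR_BGR2HSV).astype(int);H,S,V=h[...,0],h[...,1],h[...,2]
    return dict(blue=(abs(H-110)<14)&(S>130)&(V>40),red=((H<8)|(H>172))&(S>130)&(V>60))
def ray(n,u,v,z):
    c=robot.camera_info(n);T=c["cam_to_world"]
    d=T[:3,:3]@[(u-c["cx"])/c["fx"],(v-c["cy"])/c["fy"],1];o=T[:3,3]
    return o+d*(z-o[2])/d[2]
roi={"top":(140,235,145,230),"side":(140,220,250,325)}
def measure(p,d,n,verbose=True):
    a,b,e,f=roi[n];R=np.zeros((420,560),bool);R[a:b,e:f]=1
    P=cloud(n,d);m=masks(p);ok=d>0
    B=m["blue"]&R&ok
    if n=="top": B[:160]=0
    z=P[B][:,2]
    if len(z)==0: print("no blue");return
    zt=np.percentile(z,95)
    Q=P[B&(P[...,2]>zt-.008)]
    c,s,ang=cv2.minAreaRect((Q[:,:2]*1000).astype(np.float32))
    ev=np.linalg.eigh(np.cov(Q[:,:2].T))[1][:,1]
    print(n,"blue top z",np.round([zt,z.max(),z.min()],4),"rect c",np.round(c,1),np.round(s,1),"pca deg mod180",np.round(np.degrees(np.arctan2(ev[1],ev[0]))%180,1),"mean",np.round(Q.mean(0)*1000,1),len(Q))
    hsv=cv2.cvtColor(p,cv2.COLOR_BGR2HSV)
    near=cv2.dilate(B.astype(np.uint8),np.ones((3,3)))>0
    W=near&(hsv[...,1]<110)&(hsv[...,2]>110)&R&(P[...,2]>zt-.008)
    if W.any(): print("  dot px",np.argwhere(W).mean(0)[::-1],"xyz",np.round(P[W].mean(0)*1000,1),W.sum())
    k,l,st,ct=cv2.connectedComponentsWithStats((m["red"]&R).astype(np.uint8))
    t=[ray(n,*ct[i],.02) for i in range(1,k) if st[i,4]>=3]
    for q,i in zip(t,range(1,k)): print("  tick",np.round(q*1000,1),ct[i])
    if len(t)==2:
        v=t[1]-t[0]; print("  stand c",np.round((t[0]+t[1])*500,1),"line deg mod180",np.round(np.degrees(np.arctan2(v[1],v[0]))%180,1),np.linalg.norm(v))
E
python3 - <<'E'
from h import *
for n in("top","side"): 
    p=cv2.imread(f"pics/{n}0.png");d=np.load(f"{n}0.npy");measure(p,d,n)
    P=cloud(n,d)
    print("bench z",np.round([np.median(P[r:r+10,c:c+10,2]) for r,c in ((230,230),(240,200))],4))
E
```

```text
top blue top z [0.1104 0.115  0.0238] rect c [507.8 234.3] [16.6 52.6] pca deg mod180 119.4 mean [504.8 237.1 108.6] 187
  dot px [184.69230769 180.53846154] xyz [519.7 218.1 109.6] 13
  tick [571.  219.5  20. ] [192.25 163.75]
  tick [445.8 250.5  20. ] [178.5 221. ]
  stand c [508.4 235.   20. ] line deg mod180 166.1 0.12895509850041648
bench z [0.0004 0.0003]
side blue top z [0.109  0.1115 0.024 ] rect c [506.6 233. ] [16.8 54.7] pca deg mod180 122.5 mean [504.8 231.5 107.1] 120
  dot px [289.91666667 159.83333333] xyz [511.1 227.4 107.9] 12
  tick [444.9 250.5  20. ] [261. 189.]
  tick [568.9 219.6  20. ] [314.5 190.5]
  stand c [506.9 235.1  20. ] line deg mod180 166.0 0.12781522541208068
bench z [-0.0002  0.0002]
```

```bash
python3 - <<'E'
from h import *
for n in("top","side"): 
    p=cv2.imread(f"pics/{n}0.png");d=np.load(f"{n}0.npy");P=cloud(n,d)
    a,b,e,f=roi[n];R=np.zeros((420,560),bool);R[a:b,e:f]=1
    if n=="top":R[:160]=0
    hsv=cv2.cvtColor(p,cv2.COLOR_BGR2HSV)
    B=masks(p)["blue"]&R|(R&(P[...,2]>.1))
    for dz in(.006,.01,.015):
        Q=P[B&(P[...,2]>.109-dz)&(P[...,2]<.116)]
        r=cv2.minAreaRect((Q[:,:2]*1000).astype(np.float32))
        bx=cv2.boxPoints(r);ed=max((bx[1]-bx[0],bx[2]-bx[1]),key=np.linalg.norm)
        ev=np.linalg.eigh(np.cov(Q[:,:2].T))[1][:,1]
        print(n,dz,np.round(r[0],1),np.round(r[1],1),"rect",np.degrees(np.arctan2(ed[1],ed[0]))%180,"pca",np.degrees(np.arctan2(ev[1],ev[0]))%180,np.median(Q[:,2]))
E
```

```text
top 0.006 [507.2 235.1] [16.6 55.6] rect 123.7271 pca 122.68661135752097 0.10899621359016748
top 0.01 [507.3 235.1] [16.7 55.5] rect 123.13228 pca 122.1980502475337 0.10879043945881384
top 0.015 [507.3 235.2] [17.  55.5] rect 121.88842 pca 121.88223143138671 0.10861221390116199
side 0.006 [505.9 233.6] [18.7 55.9] rect 118.431595 pca 123.27450261145256 0.10819563458490733
side 0.01 [506.7 234.2] [20.  57.1] rect 124.70267 pca 124.03197228229436 0.10727510357795622
side 0.015 [506.9 233.9] [20. 58.] rect 124.702644 pca 124.6369284643132 0.10629121775164657
```

Call:
arm_command --series '[{"travel":[-0.015,-0.01,0],"rot":[0,0,0],"grip":1},{"travel":[-0.027,-0.017,0],"rot":[0,0,0],"grip":1},{"travel":[-0.027,-0.017,0],"rot":[0,0,0],"grip":1},{"travel":[-0.027,-0.017,0],"rot":[0,0,0],"grip":1},{"travel":[-0.027,-0.017,0],"rot":[0,0,0],"grip":1},{"travel":[-0.027,-0.017,0],"rot":[0,0,0],"grip":1},{"travel":[-0.027,-0.017,0],"rot":[0,0,0],"grip":1},{"travel":[-0.027,-0.017,0],"rot":[0,0,0],"grip":1},{"travel":[-0.027,-0.017,0],"rot":[0,0,0],"grip":1},{"travel":[-0.027,-0.017,0],"rot":[0,0,0],"grip":1}]'

```text
time: 1.23
tool_pos: [0.4297, 0.3447, 0.2316]
ee_rot: [0.631, 3.077, 0.001]
contact_force: [1.0, 1.1, -0.3]
gripper_width: 0.0856
```

Call:
arm_command --series '[{"travel":[-0.025,-0.0155,0],"rot":[0,0,0],"grip":1},{"travel":[-0.025,-0.0155,0],"rot":[0,0,0],"grip":1},{"travel":[-0.025,-0.0155,0],"rot":[0,0,0],"grip":1},{"travel":[-0.025,-0.0155,0],"rot":[0,0,0],"grip":1},{"travel":[-0.0146,-0.0086,0],"rot":[0,0,0],"grip":1},{"travel":[0,0,0],"rot":[0,0,6.8],"grip":1},{"travel":[0,0,0],"rot":[0,0,6.8],"grip":1},{"travel":[0,0,0],"rot":[0,0,6.8],"grip":1},{"travel":[0,0,0],"rot":[0,0,6.8],"grip":1},{"travel":[0,0,0],"rot":[0,0,6.8],"grip":1}]'

```text
time: 2.07
tool_pos: [0.5065, 0.236, 0.2314]
ee_rot: [1.512, 2.754, 0.0]
contact_force: [0.5, 0.2, 0.4]
gripper_width: 0.0853
```

```bash
cat >> h.py <<'E'
from scipy.spatial.transform import Rotation as Ro
def st():
    s=robot.read_state();R=Ro.from_rotvec(s["ee_rot"]).as_matrix()
    print("t",round(s["time"],2),"pos",np.round(s["tool_pos"],4),"xdeg",np.round(np.degrees(np.arctan2(R[1,0],R[0,0])),1),"z",np.round(R[:,2],3),"F",np.round(s["contact_force"],1),"M",np.round(s["moment"],2),"w",round(s["gripper_width"],4),"q",np.round(s["joint_positions"],2))
    return s,R
def goto(x,y,z):
    s,R=st();print("tool travel",np.round(R.T@(np.array([x,y,z])-s["tool_pos"]),4))
E
python3 -c "
from h import *
goto(.5072,.2348,.083)"
```

```text
t 2.07 pos [0.5065 0.236  0.2314] xdeg 122.5 z [ 0.  0. -1.] F [0.5 0.2 0.4] M [0.02 0.   0.02] w 0.0853 q [-0.82  0.21  0.35  1.83 -0.08  1.11  0.13]
tool travel [-1.400e-03 -1.000e-04  1.484e-01]
```

Call:
arm_command --series '[{"travel":[-0.0014,0,0.02],"rot":[0,0,0],"grip":1},{"travel":[0,0,0.025],"rot":[0,0,0],"grip":1},{"travel":[0,0,0.025],"rot":[0,0,0],"grip":1},{"travel":[0,0,0.025],"rot":[0,0,0],"grip":1},{"travel":[0,0,0.02],"rot":[0,0,0],"grip":1},{"travel":[0,0,0.015],"rot":[0,0,0],"grip":1},{"travel":[0,0,0.01],"rot":[0,0,0],"grip":1},{"travel":[0,0,0.006],"rot":[0,0,0],"grip":1},{"travel":[0,0,0],"rot":[0,0,0],"grip":1}]'

```text
time: 2.82
tool_pos: [0.5065, 0.2346, 0.0842]
ee_rot: [-1.503, -2.758, 0.003]
contact_force: [-0.4, -0.1, -1.1]
gripper_width: 0.0856
```

```bash
python3 - <<'E'
from h import *
st()
p,d=robot.snapshot("side");a=p[60:230,180:400];cv2.imwrite("pics/side1.png",cv2.resize(a,None,fx=3.4,fy=3.4,interpolation=cv2.INTER_CUBIC))
E
```

```text
t 2.82 pos [0.5065 0.2346 0.0842] xdeg 122.8 z [-0.002 -0.001 -1.   ] F [-0.4 -0.1 -1.1] M [-0.   -0.05 -0.05] w 0.0856 q [-0.77  0.4   0.32  1.95 -0.17  0.82  0.21]
```

View pics/side1.png

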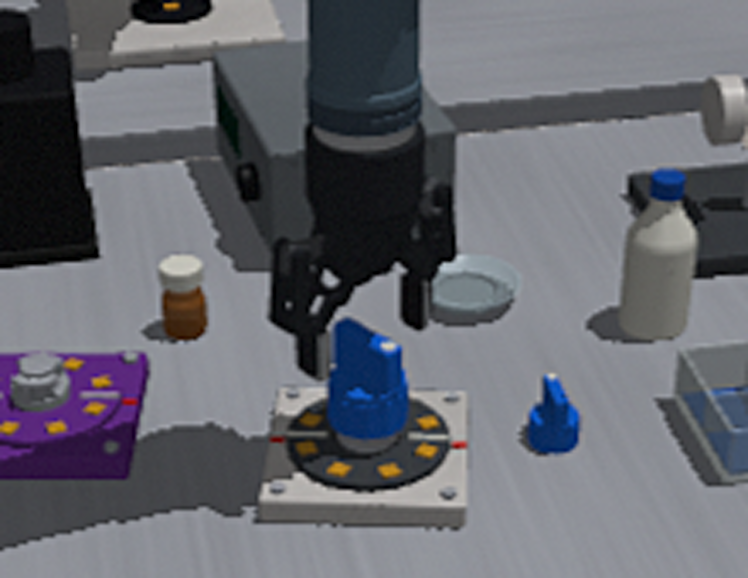

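The jaws straddle the bar, at crop (315,350) and (415,310), with the bar between them at (365,350). I'll close them gently.

Call:
arm_command --series '[{"travel":[0,0,0],"rot":[0,0,0],"grip":0},{"travel":[0,0,0],"rot":[0,0,0],"grip":0},{"travel":[0,0,0],"rot":[0,0,0],"grip":0},{"travel":[0,0,0],"rot":[0,0,0],"grip":0},{"travel":[0,0,0],"rot":[0,0,0],"grip":0},{"travel":[0,0,0],"rot":[0,0,0],"grip":0},{"travel":[0,0,0],"rot":[0,0,0],"grip":0},{"travel":[0,0,0],"rot":[0,0,0],"grip":0}]' --force 30

```text
time: 3.53
tool_pos: [0.5075, 0.235, 0.0857]
ee_rot: [1.504, 2.758, 0.001]
contact_force: [-0.2, 0.8, 2.9]
gripper_width: 0.0156
```

```bash
python3 - <<'E'
from h import *
st()
for n in("side","top"):
    p,d=robot.snapshot(n);cv2.imwrite(f"pics/{n}2.png",p);measure(p,d,n)
p=cv2.imread("pics/side2.png")
a=p[60:230,180:400];cv2.imwrite("pics/side2c.png",cv2.resize(a,None,fx=3.4,fy=3.4,interpolation=cv2.INTER_CUBIC))
E
```

```text
t 3.53 pos [0.5075 0.235  0.0857] xdeg 122.8 z [ 0.  0. -1.] F [-0.2  0.8  2.9] M [-0.    0.07 -0.02] w 0.0156 q [-0.77  0.4   0.32  1.94 -0.17  0.82  0.21]
side blue top z [ 0.1067  0.1317 -0.0016] rect c [505.4 226.2] [47.1 42.7] pca deg mod180 147.3 mean [510.5 218.8 106.2] 63
  dot px [289.58333333 160.5       ] xyz [509.8 224.7 107.9] 12
  tick [444.9 250.5  20. ] [261. 189.]
  tick [568.9 219.6  20. ] [314.5 190.5]
  stand c [506.9 235.1  20. ] line deg mod180 166.0 0.12781522541208068
top blue top z [0.109  0.1568 0.026 ] rect c [501.1 212.6] [35.1 12.1] pca deg mod180 6.3 mean [510.4 213.  111. ] 20
  dot px [186.75  182.625] xyz [515.5 214.2 108.8] 8
  tick [570.5 220.1  20. ] [192. 164.]
  tick [445.8 250.5  20. ] [178.5 221. ]
  stand c [508.2 235.3  20. ] line deg mod180 166.3 0.12829722237564908
```

View pics/side2c.png

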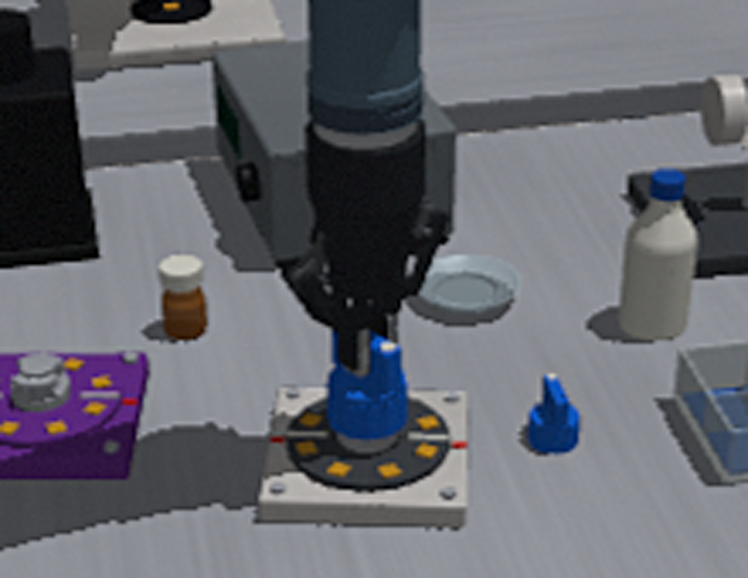

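The bar is gripped at 15.6 mm, and tool x at 122.8° gives the bar angle. The stand line is at about 166°, so I'll turn 43° anticlockwise (−z of the tool) at constant height.

Call:
arm_command --series '[{"travel":[0,0,0],"rot":[0,0,-3],"grip":0},{"travel":[0,0,0],"rot":[0,0,-5],"grip":0},{"travel":[0,0,0],"rot":[0,0,-6],"grip":0},{"travel":[0,0,0],"rot":[0,0,-6],"grip":0},{"travel":[0,0,0],"rot":[0,0,-6],"grip":0},{"travel":[0,0,0],"rot":[0,0,-6],"grip":0},{"travel":[0,0,0],"rot":[0,0,-6],"grip":0},{"travel":[0,0,0],"rot":[0,0,-5],"grip":0},{"travel":[0,0,0],"rot":[0,0,0],"grip":0},{"travel":[0,0,0],"rot":[0,0,0],"grip":0}]'

```text
time: 4.47
tool_pos: [0.5068, 0.2345, 0.0847]
ee_rot: [-0.392, -3.116, 0.001]
contact_force: [0.2, -0.2, -0.6]
gripper_width: 0.0153
```

```bash
python3 - <<'E'
from h import *
st()
for n in("side","top"):
    p,d=robot.snapshot(n);cv2.imwrite(f"pics/{n}3.png",p);measure(p,d,n)
p=cv2.imread("pics/side3.png")
a=p[60:230,180:400];cv2.imwrite("pics/side3c.png",cv2.resize(a,None,fx=3.4,fy=3.4,interpolation=cv2.INTER_CUBIC))
E
```

```text
t 4.47 pos [0.5068 0.2345 0.0847] xdeg 165.7 z [-0.001 -0.    -1.   ] F [ 0.2 -0.2 -0.6] M [ 0.05 -0.02 -0.01] w 0.0153 q [-0.64  0.39  0.16  1.94 -0.08  0.82  0.88]
side blue top z [0.106  0.1119 0.0247] rect c [503.7 229.9] [16.1 52.4] pca deg mod180 164.8 mean [501.9 229.1 104.6] 72
  dot px [288.61538462 158.46153846] xyz [509.4 234.2 107.6] 13
  tick [444.9 250.5  20. ] [261. 189.]
  tick [568.9 219.6  20. ] [314.5 190.5]
  stand c [506.9 235.1  20. ] line deg mod180 166.0 0.12781522541208068
top blue top z [0.1096 0.2219 0.0422] rect c [482.2 221.3] [49.5 16.3] pca deg mod180 90.3 mean [483.9 232.8 116. ] 58
  tick [571.  219.5  20. ] [192.25 163.75]
  tick [445.4 250.3  20. ] [178.6 221.2]
  stand c [508.2 234.9  20. ] line deg mod180 166.2 0.12933188811532997
```

View pics/side3c.png

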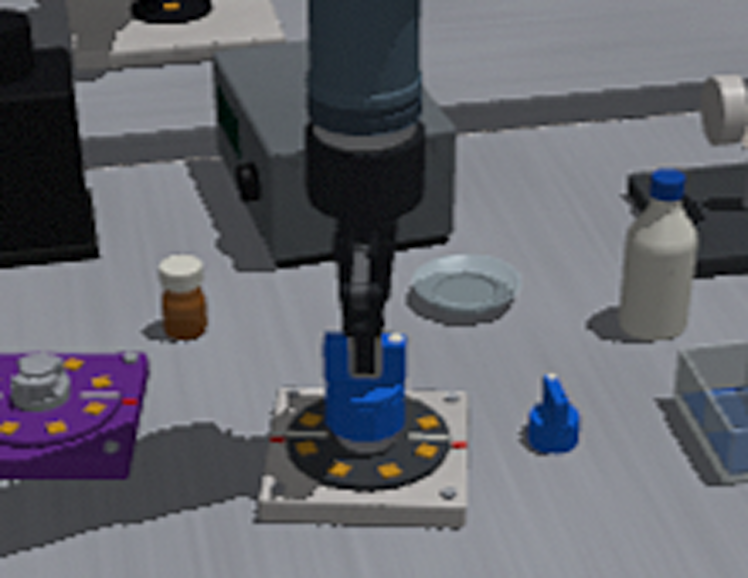

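The bar now lies along the stand line (tool x 165.7°), with the dot end at crop (397,338) towards the +x tick. Next I'll lower it 11 mm while held.

Call:
arm_command --series '[{"travel":[0,0,0.001],"rot":[0,0,0],"grip":0},{"travel":[0,0,0.002],"rot":[0,0,0],"grip":0},{"travel":[0,0,0.002],"rot":[0,0,0],"grip":0},{"travel":[0,0,0.002],"rot":[0,0,0],"grip":0},{"travel":[0,0,0.002],"rot":[0,0,0],"grip":0},{"travel":[0,0,0.0015],"rot":[0,0,0],"grip":0},{"travel":[0,0,0],"rot":[0,0,0],"grip":0}]'

```text
time: 5.15
tool_pos: [0.5071, 0.2348, 0.0747]
ee_rot: [-0.388, -3.117, 0.0]
contact_force: [-0.8, 0.0, -1.0]
gripper_width: 0.0155
```

```bash
python3 - <<'E'
from h import *
st()
for n in("side",):
    p,d=robot.snapshot(n);cv2.imwrite(f"pics/{n}4.png",p);measure(p,d,n)
a=p[60:230,180:400];cv2.imwrite("pics/side4c.png",cv2.resize(a,None,fx=3.4,fy=3.4,interpolation=cv2.INTER_CUBIC))
E
```

```text
t 5.15 pos [0.5071 0.2348 0.0747] xdeg 165.8 z [-0.001 -0.    -1.   ] F [-0.8  0.  -1. ] M [-0.07  0.1   0.01] w 0.0155 q [-0.64  0.41  0.16  1.94 -0.09  0.8   0.89]
side blue top z [0.0962 0.1231 0.0233] rect c [499.4 226.6] [49.4 39.2] pca deg mod180 165.6 mean [502.  228.1  95.4] 66
  dot px [285.15384615 162.30769231] xyz [501.5 234.8  97.8] 13
  tick [446.  250.3  20. ] [261.5 189. ]
  tick [568.9 219.6  20. ] [314.5 190.5]
  stand c [507.5 235.   20. ] line deg mod180 166.0 0.12661738323544838
```

View pics/side4c.png

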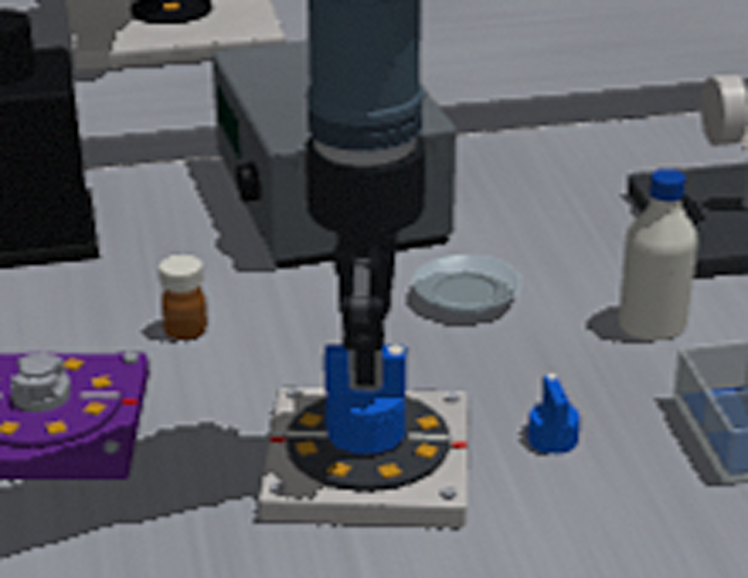

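It dropped in: the bar top went from 108 to 97.8 mm and there's no contact force. Now I'll turn clockwise about 70°, sinking about 4.5 mm over the first 54°.

Call:
arm_command --series '[{"travel":[0,0,0.0005],"rot":[0,0,6],"grip":0},{"travel":[0,0,0.0005],"rot":[0,0,6],"grip":0},{"travel":[0,0,0.0005],"rot":[0,0,6],"grip":0},{"travel":[0,0,0.0005],"rot":[0,0,6],"grip":0},{"travel":[0,0,0.0005],"rot":[0,0,6],"grip":0}]'

```text
time: 5.62
tool_pos: [0.5077, 0.2341, 0.0729]
ee_rot: [1.19, 2.907, -0.001]
contact_force: [-2.1, -2.6, 4.6]
gripper_width: 0.0157
```

```bash
python3 -c "
from h import *
st()"
```

```text
t 5.62 pos [0.5077 0.2341 0.0729] xdeg 135.5 z [ 0.    -0.001 -1.   ] F [-2.1 -2.6  4.6] M [-0.64  0.47  0.06] w 0.0157 q [-0.73  0.42  0.27  1.95 -0.15  0.79  0.41]
```

Forces are low, so I'll go on: 24° more while sinking, then 16° level.

Call:
arm_command --series '[{"travel":[0,0,0.0004],"rot":[0,0,6],"grip":0},{"travel":[0,0,0.0004],"rot":[0,0,6],"grip":0},{"travel":[0,0,0.0004],"rot":[0,0,6],"grip":0},{"travel":[0,0,0.0004],"rot":[0,0,6],"grip":0},{"travel":[0,0,0.0002],"rot":[0,0,6],"grip":0},{"travel":[0,0,0],"rot":[0,0,5],"grip":0},{"travel":[0,0,0],"rot":[0,0,5],"grip":0},{"travel":[0,0,0],"rot":[0,0,0],"grip":0}]'

```text
time: 6.28
tool_pos: [0.5075, 0.2351, 0.0708]
ee_rot: [2.107, 2.329, 0.001]
contact_force: [0.4, 0.3, 0.9]
gripper_width: 0.0152
```

```bash
python3 - <<'E'
from h import *
st()
for n in("side",):
    p,d=robot.snapshot(n);cv2.imwrite(f"pics/{n}5.png",p);measure(p,d,n)
a=p[60:230,180:400];cv2.imwrite("pics/side5c.png",cv2.resize(a,None,fx=3.4,fy=3.4,interpolation=cv2.INTER_CUBIC))
E
```

```text
t 6.28 pos [0.5075 0.2351 0.0708] xdeg 95.7 z [ 0.001  0.    -1.   ] F [0.4 0.3 0.9] M [-0.02  0.09  0.04] w 0.0152 q [-0.86  0.44  0.42  1.95 -0.25  0.8  -0.2 ]
side blue top z [0.0938 0.0977 0.0236] rect c [508.1 233.1] [58.5 15.7] pca deg mod180 87.3 mean [507.1 225.3  92.7] 72
  dot px [290.18181818 167.90909091] xyz [509.5 215.   94.1] 11
  tick [444.9 250.5  20. ] [261. 189.]
  tick [568.9 219.6  20. ] [314.5 190.5]
  stand c [506.9 235.1  20. ] line deg mod180 166.0 0.12781522541208068
```

View pics/side5c.png

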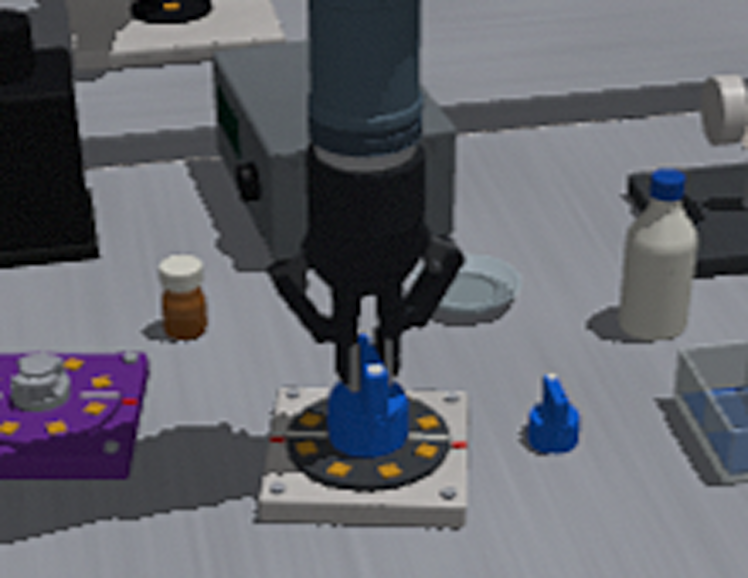

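The dot end now faces the camera at crop (375,370), the bar top is at about 94 mm, and the nut has turned 70° from the line. I'll let go and rise.

Call:
arm_command --series '[{"travel":[0,0,0],"rot":[0,0,0],"grip":1},{"travel":[0,0,0],"rot":[0,0,0],"grip":1},{"travel":[0,0,0],"rot":[0,0,0],"grip":1},{"travel":[0,0,0],"rot":[0,0,0],"grip":1},{"travel":[0,0,0],"rot":[0,0,0],"grip":1},{"travel":[0,0,0],"rot":[0,0,0],"grip":1},{"travel":[0,0,-0.01],"rot":[0,0,0],"grip":1},{"travel":[0,0,-0.025],"rot":[0,0,0],"grip":1},{"travel":[0,0,-0.03],"rot":[0,0,0],"grip":1},{"travel":[0,0,-0.03],"rot":[0,0,0],"grip":1}]'

```text
time: 7.17
tool_pos: [0.5067, 0.2343, 0.1665]
ee_rot: [-2.106, -2.331, 0.003]
contact_force: [0.8, -0.0, -0.1]
gripper_width: 0.085
```

Call:
arm_command --series '[{"travel":[0,0,-0.03],"rot":[0,0,0],"grip":1},{"travel":[-0.03,0,-0.01],"rot":[0,0,0],"grip":1},{"travel":[0.03,0,0],"rot":[0,0,0],"grip":1},{"travel":[0.03,0,0],"rot":[0,0,0],"grip":1},{"travel":[0.03,0,0],"rot":[0,0,0],"grip":1},{"travel":[0.03,0,0],"rot":[0,0,0],"grip":1},{"travel":[0.03,0,0],"rot":[0,0,0],"grip":1},{"travel":[0.03,0,0],"rot":[0,0,0],"grip":1},{"travel":[0.02,0,0],"rot":[0,0,0],"grip":1},{"travel":[0,0,0],"rot":[0,0,0],"grip":1}]'

```text
time: 8.0
tool_pos: [0.487, 0.4114, 0.2059]
ee_rot: [-2.093, -2.339, -0.004]
contact_force: [-0.1, 1.1, 0.3]
gripper_width: 0.0855
```

```bash
python3 - <<'E'
from h import *
st();ims=[]
for n in("side","top"):
    p,d=robot.snapshot(n);cv2.imwrite(f"pics/{n}6.png",p);measure(p,d,n)
    a,b,e,f=roi[n];ims.append(cv2.resize(p[a-10:b+10,e-10:f+20],(400,400),interpolation=cv2.INTER_CUBIC))
cv2.imwrite("pics/fin.png",np.hstack(ims))
E
```

```text
t 8.0 pos [0.487  0.4114 0.2059] xdeg 96.3 z [-0.001  0.004 -1.   ] F [-0.1  1.1  0.3] M [ 0.02  0.1  -0.02] w 0.0855 q [-1.08  0.4   0.4   1.67 -0.17  1.1  -0.52]
side blue top z [0.0939 0.0962 0.0008] rect c [505.6 232.2] [15.8 56.3] pca deg mod180 94.8 mean [504.9 230.5  92.5] 94
  dot px [287.30769231 165.38461538] xyz [505.3 229.   92.8] 13
  tick [444.9 250.5  20. ] [261. 189.]
  tick [568.9 219.6  20. ] [314.5 190.5]
  stand c [506.9 235.1  20. ] line deg mod180 166.0 0.12781522541208068
top blue top z [0.0954 0.0984 0.0237] rect c [507.4 234.8] [16.4 54.9] pca deg mod180 92.8 mean [506.3 238.4  93.5] 179
  dot px [187.66666667 186.33333333] xyz [498.3 199.2 176.1] 12
  tick [571.  219.5  20. ] [192.25 163.75]
  tick [445.8 250.5  20. ] [178.5 221. ]
  stand c [508.4 235.   20. ] line deg mod180 166.1 0.12895509850041648
```

View pics/fin.png

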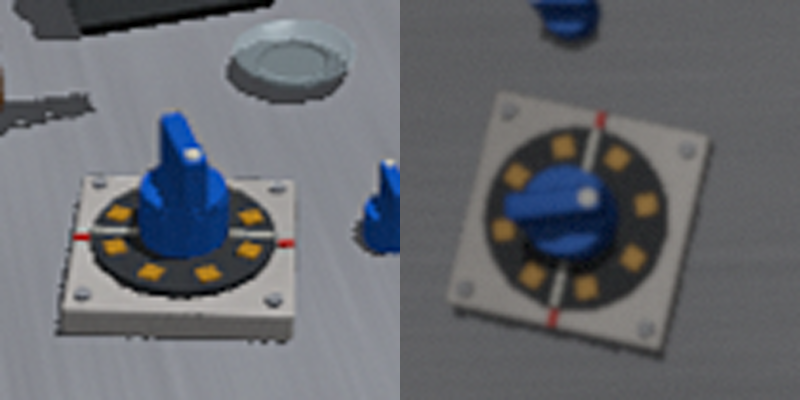

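The nut is seated with its dot to the right in the top view. The bar is at about 95°, 71° clockwise of the line. Its top sits at about 94 mm, 15 mm lower than at the start, and the gripper is clear.

```bash
python3 -c "
from plant import robot
print(robot.close_job())"
```

```text
the job is handed in; nothing more can be done
None
```

The blue wing nut is run fully down over the gold-chip plate and released. I handed the job in at about 8 s of the 35 s allowed; `close_job()` gives no verdict.

- **What I did:** I gripped the bar, turned it about 43° anticlockwise at constant height until it lined up with the thread start, and lowered it about 10 mm while held. I then turned it 70° clockwise as it sank, opened the gripper and moved away.
- **Height:** both cameras put the bar top at about 94 mm. That is about 15 mm below where it started and matches the nut sitting 27 mm above the stand's origin.
- **Angle:** the bar ended about 71° clockwise of the stand line.
- **Forces:** the contact force read at the end of each move was never above about 6 N.
- **Other objects:** the arm did not go near the other stand with the grey nut or the look-alikes, but I did not re-measure them at the end.
- **Disagreements between checks:** bar angles from the two cameras differed by 2 to 3°. The last top-view dot position was wrong (176 mm high) because it picked up depth from something above the nut, so I ignored it and judged the dot by eye.

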